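# Turn the little box over in the drilling jig

### The arm

A 6-joint arm with a two-finger parallel gripper is mounted at the origin on the work surface. World frame = base frame: x ahead of the robot, y to its left, z up, the work surface at z = 0. Lengths are in m, angles in rad, forces in N, time in s.
With the tool pointing down it reaches from about 0.425 to 0.95 m from the base axis. Payload 3.5 kg.
Tool frame: the origin (TCP) lies at the very end of the fingers, on their centre line; the grasp point (between the pads) lies 19 mm behind it; z points along the fingers, y is the line along which they close (so a half turn about z gives the same grasp; the last joint's range is limited). The gripper opens to 85 mm and grips with 20 to 120 N. Pads are 22 mm wide; open, the fingers measure 114 mm over their backs; the gripper's body (76 mm by 85 mm) begins 54 mm behind the grasp point. The pads swing forward as they close: fully open they stand 13 mm farther back than shut.
Start: joints at [-1.359, 0.286, 1.577, -0, 1.279, -0.15], TCP at [0.239, -0.631, 0.21] pointing down, gripper open.
Joint ranges: [-2.77, 2.77], [-0.9, 2.22], [0.21, 2.48], [-1.53, 4.67], [0.24, 2.81], [-2.84, 2.84]. Speed limits (rad/s): [2.79, 2.79, 3.14, 3.14, 3.14, 3.14].

### API

Orientations are given as a unit quaternion [x, y, z, w].
In Python, from plant import ctrl gives the robot as it stands.
- The arm moves only by the tool carry_out, never from a script. Its argument "deltas" is one flat list of numbers, 6 for each row, row after row: the shift along the tool's x, y, z in m, then the turn, a rotation vector about the tool's x, y, z in rad. A call has 1 to 5 rows; each row is the pose to reach, as a shift and turn from the pose commanded when the call began, along the tool's axes at that moment; what a row does not reach only later rows make up. A row lasts 1/8 s, in which the tool goes at most 62.5 mm and 10.7 degrees, less where a joint would pass 70% of its speed; a pose out of reach is approached as far as the arm can. A call with a gripper value outside its range is refused whole. "grip" is the opening in per cent of the stroke, from 0 (shut) to 100 (fully open), set as the call begins (left out, the last holds). The fingers move at their own pace and stop on an object; "grip_force" is the grip in N (left out, the last holds). Time passes only in rows, so rows that repeat a pose let the fingers close. It gives the time, the measured TCP pose, the force, the opening and the grip force at its end, in the units of the state.
- ctrl.get_state(): the state, without advancing time (a new reading comes with each control period).
- ctrl.read_camera(name): name is "scene" or "side" or "wrist"; returns (picture, depth): 420x560x3 uint8, red, green, blue; 420x560 float32, m along the optical axis (not along the pixel's ray), 0 where there is no reading.
- ctrl.camera_model(name): a dict with "intrinsics" (3x3 intrinsics, pixels), "extrinsics" (4x4, takes a point from world to camera coordinates); the wrist camera has in their place "hand_eye" (4x4, takes a point from camera to tool coordinates, whose origin is the TCP and whose axes are the flange's). Camera axes: x right, y down, z forward; pixel columns grow to the right and rows downward; lengths in m; the calibration is good to about 2 mm. A picture is of the moment at which its call begins: read the wrist's pose just before it. camera_model takes no time and is no camera call.
- ctrl.sign_off(): hands the job in; it is judged then, once.
Trained networks look in the newest picture that a camera, given by its name, has taken for a name from the list of things; names that differ only in an ending like _2 or _b are one class to them, and where a whole thing is asked for, a point or a joint stands for the part that bears it (a point fixed in the world has none). Each returns a list of dicts, best first, with "score" (0 to 1); they miss things now and then, are a little off and sometimes report something else, mostly with a low value. They report only what shows in the picture. A call takes as long as a camera call. They do not tell look-alikes from the thing itself.
- ctrl.find_in(camera, query): "uv" ([column, row] in pixels, amid what is visible of it).
The state is a dict: "time": time; "qpos": joint angles; "dq": joint speeds; "joint_efforts": joint torques, N m; "eef_pos": TCP position; "tcp_rot": TCP orientation; "contact_force": force on the tool from outside, world axes, zero at the start; "wrist_torque": the same for the moment, N m; "opening": opening from 0.0 (shut) to 1.0 (fully open); "finger_force": force on a finger pad.
Only numpy, scipy, OpenCV 4.12 (cv2) and the standard library are available. Lean on these libraries where they do the work, as an engineer would, in place of code of your own. Each camera call takes 0.05 s, during which the arm holds its last target. There are 200 camera calls.

### The job

The little open wooden box in the drilling jig has had one long wall drilled; get it ready for the next pass. Turn it upside down, open side flat on the jig board, so that the undrilled long wall now meets the steel guide bar: flush against it along its whole length and centred between the bar's ends. Do not shove or tip the glass jar beside the jig, and leave the box lying there released.

Things in the scene. Friction and masses are not known exactly. Their poses are not given: they have to be found in the camera images.
- carcass: Workpiece: small box of light wood open on one side, outside 54 mm (x) by 62 mm (y, along the long walls) by 40 mm (z), walls and bottom 7 mm, about 90 g. Origin: outside centre of its bottom; z points from bottom to open side; x points to the drilled long wall (two dark 6 mm holes), -x to the undrilled one. Starts on the jig board open side up, drilled wall towards the bar, slightly askew.
- carcass_center (a point): Centre of the box's outer shape, 20 mm above its origin along its z; same axes as the box.
- plain_wall (a point): Middle of the outer face of the undrilled long wall (box x = -27 mm, z = 20 mm).
- drilled_wall (a point): Middle of the outer face of the drilled long wall (box x = +27 mm, z = 20 mm).
- jig: Drilling jig, fixed: plywood board 12 mm thick (x -100 to +70 mm, y -75 to +75 mm) with an upright steel guide bar across one end, on the robot's left: 100 mm long along y, x +45 to +59 mm, standing 34 mm above the board, two brass bushes through it 32 mm apart. Origin on the bench top, 45 mm in front of the bar face, on its middle line; z up, x points at the bar.
- bar_face (a point): On the face of the guide bar that looks over the board, midway between the bar's ends, at the level of the board's top (12 mm above the bench). Same axes as the jig: x points into the bar, y along it, z up.
- jar: A glass jar with a metal cap, 52 mm across and 75 mm tall, standing on the bench beside the jig; origin at the centre of its underside.
Mind the look-alikes: they are no part of the job. Of the things that look like the carcass, the middle-sized one is meant.

How it is judged:
At the end, for the whole second after the job is handed in: The box lies at rest on the jig board upside down (open side down, within 5 degrees), its undrilled long wall against the guide bar (gap under 3 mm, within 4 degrees of parallel), its middle within 8 mm of the bar's middle (angle between carcass's own z axis and vertical above 3.05 rad and x of carcass_center in the frame of bar_face between -0.03 and -0.0245 m and x of plain_wall in the frame of bar_face above -0.006 m and y of carcass_center in the frame of bar_face between -0.008 and 0.008 m and z of carcass_center in the frame of bar_face between 0.017 and 0.023 m and angle between the x axis of carcass and the x axis of bar_face, either way round below 0.07 rad and linear speed of carcass below 0.01 m/s); the robot touches nothing.
It fails at once if the glass jar is moved by more than 30 mm or tipped (distance of jar from where it was at the start of the episode above 0.03 m or angle between jar's own z axis and vertical above 0.3 rad).
It also fails if it takes over 61 s, if anything falls off the work surface, if the arm or the gripper's body presses on something with over 40 N, if the wrist force passes 120 N, or if a joint passes its speed limit or range.

## Working session

There is one attempt and no reset: what is moved stays moved. The work goes in short steps, Python scripts to look and compute and a tool call to move; the robot and the scene stay as the last step left them, time stands still between calls to the robot, and variables do not carry over. Pictures are saved under pics/ and viewed, at most 10 in all, crops included, and the job is handed in when it is done.

Besides the shell and the picture viewer there is one more tool, called as name(argument=value, ...) on one line, values as JSON. carry_out: Moves the arm, as the interface text tells. Its arguments: {"type":"object","properties":{"deltas":{"type":"array"},"grip":{"type":"number"},"grip_force":{"type":"number"}},"required":["deltas"]}

```bash
ls; mkdir -p pics; cat > h.py <<'E'
import numpy as np, cv2
from scipy.spatial.transform import Rotation as R
from plant import ctrl
def look(cam):
    s=ctrl.get_state(); im,d=ctrl.read_camera(cam); m=ctrl.camera_model(cam)
    K=np.array(m["intrinsics"])
    if cam=="wrist":
        T=np.eye(4);T[:3,:3]=R.from_quat(s["tcp_rot"]).as_matrix();T[:3,3]=s["eef_pos"]
        W=T@np.array(m["hand_eye"])
    else: W=np.linalg.inv(np.array(m["extrinsics"]))
    return im,d,K,W
def cloud(d,K,W):
    v,u=np.mgrid[:d.shape[0],:d.shape[1]]
    p=np.stack([(u-K[0,2])/K[0,0]*d,(v-K[1,2])/K[1,1]*d,d],-1)
    P=p@W[:3,:3].T+W[:3,3]; P[d==0]=np.nan
    return P
def save(im,n): cv2.imwrite("pics/"+n,im[:,:,::-1])
E
python3 - <<'E'
from h import *
s=ctrl.get_state();print({k:np.round(v,3) for k,v in s.items()})
ims=[]
for c in("scene","side"):
    im,d,K,W=look(c);P=cloud(d,K,W);save(im,c+"0.png")
    print(c,"campos",W[:3,3].round(3))
    for q in("carcass","jig","jar"):
        for r in ctrl.find_in(c,q):
            u,v=map(int,r["uv"]);print(q,round(r["score"],2),u,v,P[v,u].round(3))
m=ctrl.camera_model("wrist");print(np.round(m["hand_eye"],3))
E
```

```text
pics
{'time': np.float64(0.0), 'qpos': array([-1.359,  0.287,  1.578, -0.   ,  1.279, -0.15 ]), 'dq': array([-0.   , -0.001, -0.001, -0.001,  0.001,  0.001]), 'joint_efforts': array([-2.0000e-03, -4.0599e+01, -2.9263e+01, -0.0000e+00,  6.0000e-03,
        0.0000e+00]), 'eef_pos': array([ 0.239, -0.631,  0.208]), 'tcp_rot': array([ 0.984,  0.18 , -0.   , -0.001]), 'contact_force': array([ 0.678, -0.119, -0.21 ]), 'wrist_torque': array([-0.029, -0.017,  0.001]), 'finger_force': np.float64(0.0), 'opening': np.float64(1.002)}
scene campos [ 1.058 -0.127  0.615]
carcass 0.82 327 232 [0.632 0.061 0.004]
carcass 0.78 219 206 [ 0.551 -0.084  0.021]
carcass 0.58 331 148 [0.471 0.125 0.011]
carcass 0.31 156 320 [ 0.746 -0.193  0.076]
jig 0.95 191 235 [ 0.587 -0.134  0.013]
jar 0.8 155 322 [ 0.749 -0.195  0.076]
side campos [0.324 0.417 0.503]
carcass 0.77 318 314 [0.502 0.102 0.009]
carcass 0.68 355 207 [ 0.568 -0.101  0.023]
carcass 0.63 260 248 [0.628 0.069 0.026]
jig 0.95 348 229 [ 0.539 -0.027  0.046]
jig 0.6 359 205 [ 0.562 -0.101  0.031]
jar 0.84 311 145 [ 0.711 -0.177  0.046]
[[ 0.001 -0.946 -0.323  0.083]
 [ 1.     0.001  0.001  0.001]
 [-0.    -0.323  0.946 -0.165]
 [ 0.     0.     0.     1.   ]]
```

View pics/scene0.png

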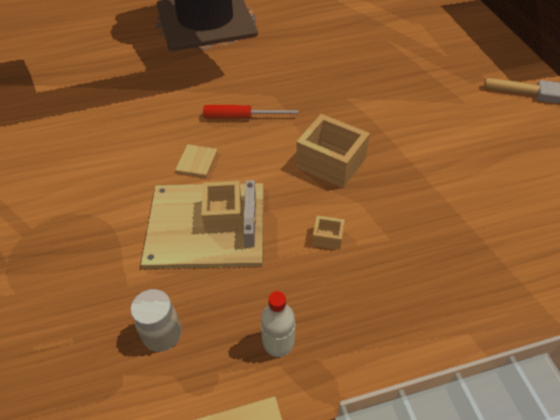

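View pics/side0.png

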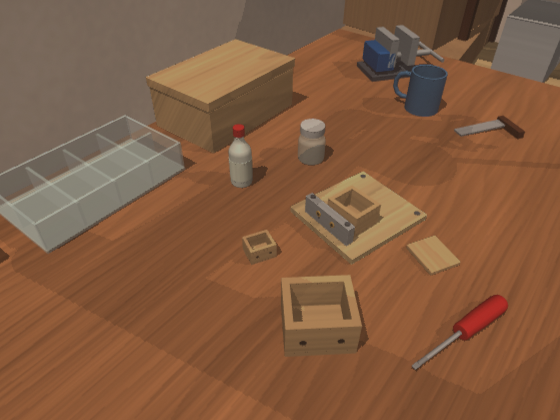

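Three boxes look like the carcass in the scene picture: a large one at (331,148), a small one at (327,232) and a middle-sized one at (219,206). The middle-sized one stands open side up on the jig board, next to the bar at (250,215), so it's the one meant. The jar is at (155,322). I'll move above it and confirm with the wrist camera.

carry_out(deltas=[0.04,-0.032,-0.004,0,0,-0.12,0.08,-0.064,-0.008,0,0,-0.24,0.12,-0.096,-0.012,0,0,-0.36,0.16,-0.128,-0.016,0,0,-0.48,0.2,-0.16,-0.02,0,0,-0.6])

```text
time: 1.02
eef_pos: [0.3701, -0.4094, 0.2299]
tcp_rot: [0.886, 0.464, 0.0, 0.0]
contact_force: [0.8, 0.0, 0.4]
opening: 1.001
finger_force: 0.0
```

```bash
python3 - <<'E'
from h import *
import cv2
s=ctrl.get_state();print(s["time"],s["eef_pos"].round(3),s["tcp_rot"].round(3),s["qpos"].round(3))
Rm=R.from_quat(s["tcp_rot"]);Rt=R.from_matrix(np.array([[0,1,0],[1,0,0],[0,0,-1]]).T)
print((Rm.inv().apply(np.array([.555,-.10,.23])-s["eef_pos"])).round(3),(Rm.inv()*Rt).as_rotvec().round(3))
im=cv2.imread("pics/scene0.png")[140:290,130:370];cv2.imwrite("pics/crop.png",cv2.resize(im,None,fx=3,fy=3,interpolation=cv2.INTER_CUBIC))
E
```

```text
1.025 [ 0.37  -0.409  0.23 ] [0.886 0.464 0.    0.   ] [-1.02  -0.002  1.86   0.     1.282 -0.415]
[ 0.36  -0.024 -0.   ] [ 0.001  0.    -0.605]
```

View pics/crop.png

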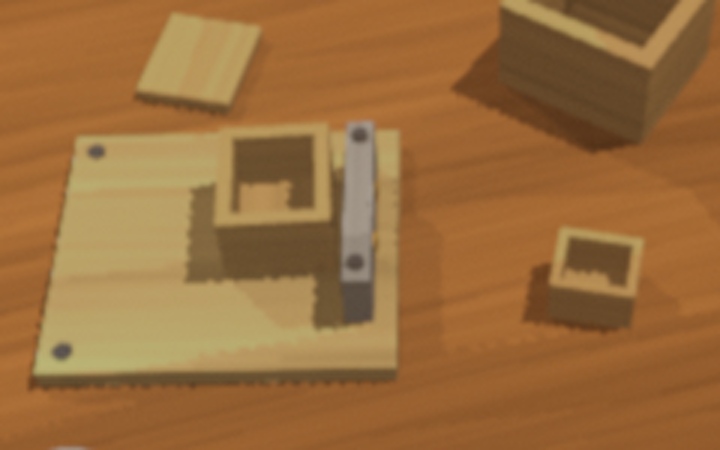

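The crop confirms it: the middle-sized box is at crop (272,190) on the board, just short of the bar at (358,220). The small one is at (597,280) and the large one is at the top right.

carry_out(deltas=[0.06,-0.004,0,0,0,-0.1,0.12,-0.008,0,0,0,-0.22,0.18,-0.012,0,0,0,-0.34,0.24,-0.016,0,0,0,-0.46,0.3,-0.02,0,0,0,-0.605])

```text
time: 1.65
eef_pos: [0.5254, -0.1516, 0.23]
tcp_rot: [0.707, 0.707, 0.0, 0.001]
contact_force: [0.3, -0.3, -0.2]
opening: 1.0
finger_force: 0.0
```

carry_out(deltas=[0.05,0.034,0,0,0,0,0.05,0.034,0,0,0,0,0.05,0.034,0,0,0,0])

```text
time: 2.02
eef_pos: [0.5587, -0.1034, 0.2294]
tcp_rot: [0.708, 0.706, -0.0, -0.0]
contact_force: [-0.7, 0.4, -0.6]
opening: 1.003
finger_force: 0.0
```

```bash
cat > meas.py <<'E'
from h import *
import sys
def rect(P,lo,hi,n=""):
    m=(P[...,2]>lo)&(P[...,2]<hi)&(abs(P[...,0]-.56)<.13)&(abs(P[...,1]+.08)<.14)
    k,lab,st,c=cv2.connectedComponentsWithStats(m.astype(np.uint8))
    for i in range(1,k):
        if st[i,4]<150: continue
        q=P[lab==i]; r=cv2.minAreaRect((q[:,:2]*1000).astype(np.float32))
        print(n,"n",st[i,4],"uv",c[i].round(),"ctr mm",np.round(r[0],1),"size",np.round(r[1],1),"ang",round(r[2],1),"zmed",round(float(np.median(q[:,2])),4))
if __name__=="__main__":
    s=ctrl.get_state();print(s["time"],s["eef_pos"].round(4),s["tcp_rot"].round(3),s["qpos"].round(3))
    im,d,K,W=look("wrist");P=cloud(d,K,W);save(im,sys.argv[1]+".png");np.save(sys.argv[1]+".npy",P)
    rect(P,.007,.017,"board");rect(P,.036,.070,"tops")
E
python3 meas.py w1
```

```text
2.025 [ 0.5587 -0.1034  0.2294] [ 0.708  0.706 -0.    -0.   ] [-3.610e-01  3.700e-02  1.822e+00 -1.000e-03  1.283e+00 -3.580e-01]
board n 17376 uv [285. 175.] ctr mm [ 567.7 -109.3] size [170.  150.3] ang 74.8 zmed 0.0124
board n 1574 uv [166. 165.] ctr mm [ 438.1 -102.7] size [53.9 44.9] ang 61.9 zmed 0.0093
tops n 1861 uv [305. 110.] ctr mm [585.5 -43.9] size [15.5 99.9] ang 74.8 zmed 0.0464
tops n 2135 uv [282. 151.] ctr mm [563.4 -80.9] size [54.6 62.1] ang 77.6 zmed 0.0522
```

View pics/w1.png

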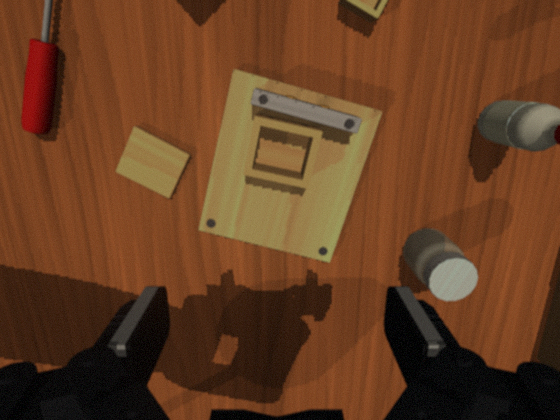

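Wrist view: the bar's centre is at (305,110), the middle-sized box at (282,151) and the jar at (440,265). The depth fit puts the jig x axis at 74.8° and the box at 77.6°, offset +12 mm along the bar. I'll turn the box about the bar axis in two 90° steps, gripping with the tool at −35° and releasing it at +55° each time.

```bash
cat > plan.py <<'E'
from h import *
import sys
A=np.deg2rad(74.8);O=np.array([.5719,-.0941,0])
J=R.from_euler("z",A)
# grasp point in jig mm, tilt deg, extra yaw deg, backoff mm along tool
def plan(X,Y,Z,tilt,dyaw=0,back=0,pad=24):
    Rt=J*R.from_euler("z",dyaw,degrees=True)*R.from_matrix(np.diag([1,-1,-1.]))*R.from_euler("y",tilt,degrees=True)
    g=J.apply(np.array([X,Y,Z])/1000)+O
    return g+Rt.apply([0,0,(pad-back)/1000]),Rt
def show(*poses):
    s=ctrl.get_state();R0=R.from_quat(s["tcp_rot"]);p0=s["eef_pos"]
    print("t",s["time"].round(2),"tcp",p0.round(4),"q",s["qpos"].round(2))
    for p,Rt in poses:
        print((R0.inv().apply(p-p0)).round(4),(R0.inv()*Rt).as_rotvec().round(3))
        p0,R0=p,Rt
def here():
    s=ctrl.get_state();R0=R.from_quat(s["tcp_rot"]);g=s["eef_pos"]+R0.apply([0,0,-.024])
    z=J.inv().apply(R0.apply([0,0,1]));x=J.inv().apply(R0.apply([1,0,0]))
    print("grasp jig mm",((J.inv().apply(g-O))*1000).round(1),"tilt",np.degrees(np.arctan2(z[0],-z[2])).round(1),"yaw",np.degrees(np.arctan2(x[1],x[0])).round(1),"F",J.inv().apply(s["contact_force"]).round(1),"open",s["opening"].round(3),"ff",s["finger_force"])
E
python3 - <<'E'
from plan import *
here()
show(plan(10.5,11.7,38,-35,2.8,80),plan(10.5,11.7,38,-35,2.8,0))
E
```

```text
Traceback (most recent call last):
  File "plan.py", line 19, in here
    print("grasp jig mm",((J.inv().apply(g-O))*1000).round(1),"tilt",np.degrees(np.arctan2(z[0],-z[2])).round(1),"yaw",np.degrees(np.arctan2(x[1],x[0])).round(1),"F",J.inv().apply(s["contact_force"]).round(1),"open",s["opening"].round(3),"ff",s["finger_force"])
                                                                                                                                                                                                                        ^^^^^^^^^^^^^^^^^^
AttributeError: 'float' object has no attribute 'round'
```

```bash
sed -i 's/s\["opening"\].round(3)/round(float(s["opening"]),3)/; s/s\["time"\].round(2)/round(float(s["time"]),2)/' plan.py
python3 - <<'E'
from plan import *
here()
show(plan(10.5,11.7,38,-35,2.8,80),plan(10.5,11.7,38,-35,2.8,0))
E
```

```text
grasp jig mm [-13.1  10.4 253.5] tilt -0.0 yaw 14.9 F [ 0.  -0.3  0.5] open 1.0 ff 0.0
t 2.08 tcp [ 0.5584 -0.1041  0.2295] q [-0.36  0.04  1.82 -0.    1.28 -0.36]
[0.0546 0.0116 0.1456] [ 0.064 -0.608  0.205]
[-0.   -0.    0.08] [0. 0. 0.]
```

carry_out(deltas=[0.014,0.003,0.036,0.016,-0.152,0.051,0.027,0.006,0.073,0.032,-0.304,0.102,0.041,0.009,0.109,0.048,-0.456,0.154,0.055,0.012,0.146,0.064,-0.608,0.205,0.055,0.012,0.146,0.064,-0.608,0.205])

```text
time: 2.7
eef_pos: [0.5668, -0.0477, 0.0766]
tcp_rot: [0.741, 0.6, -0.239, 0.184]
contact_force: [-0.2, 0.3, 0.3]
opening: 0.998
finger_force: 0.0
```

carry_out(deltas=[0,0,0,0,0,0,0,0,0,0,0,0])

```text
time: 2.95
eef_pos: [0.5727, -0.0503, 0.087]
tcp_rot: [0.745, 0.597, -0.232, 0.19]
contact_force: [-0.3, 0.3, -0.1]
opening: 0.997
finger_force: 0.0
```

```bash
python3 - <<'E'
from plan import *
here()
show(plan(10.5,11.7,38,-35,2.8,0))
E
```

```text
grasp jig mm [ 56.2  11.5 106.7] tilt -34.8 yaw 2.5 F [ 0.2  0.3 -0.1] open 0.997 ff 0.0
t 2.95 tcp [ 0.5727 -0.0503  0.087 ] q [ 0.    0.34  1.84 -0.65  1.18  0.54]
[ 0.0017 -0.0029  0.0824] [ 0.004 -0.002 -0.005]
```

carry_out(deltas=[0.001,-0.002,0.025,0,0,0,0.002,-0.003,0.05,0,0,0,0.002,-0.003,0.07,0,0,0,0.002,-0.003,0.082,0,0,0,0.002,-0.003,0.082,0,0,0])

```text
time: 3.58
eef_pos: [0.5581, -0.0929, 0.0152]
tcp_rot: [0.743, 0.598, -0.234, 0.188]
contact_force: [0.3, 0.2, -0.2]
opening: 1.004
finger_force: 0.0
```

carry_out(deltas=[0,0,0,0,0,0,0,0,0,0,0,0,0,0,0,0,0,0,0,0,0,0,0,0,0,0,0,0,0,0], grip=0, grip_force=40)

```text
time: 4.2
eef_pos: [0.5596, -0.0918, 0.0163]
tcp_rot: [0.743, 0.598, -0.233, 0.189]
contact_force: [1.2, 2.9, 5.7]
opening: 0.711
finger_force: 46.3
```

```bash
python3 - <<'E'
from plan import *
here()
im,d,K,W=look("wrist");save(im,"w2.png")
show(plan(10.5,11.7,100,-35,2.8),plan(-11,0,100,10),plan(-11,0,80,55),plan(-11,0,40,55))
E
```

```text
grasp jig mm [12.7 13.2 36. ] tilt -34.9 yaw 2.8 F [ 3.1 -0.4  5.7] open 0.711 ff 46.2925323843956
t 4.25 tcp [ 0.5596 -0.0918  0.0163] q [-0.07  0.42  1.9  -0.71  1.05  0.59]
[-0.0385  0.0015 -0.0512] [ 0.003 -0.001 -0.   ]
[-0.0011  0.0108  0.0056] [0.011 0.785 0.049]
[0.0135 0.     0.0127] [0.    0.785 0.   ]
[-0.0328  0.      0.0229] [0. 0. 0.]
```

View pics/w2.png

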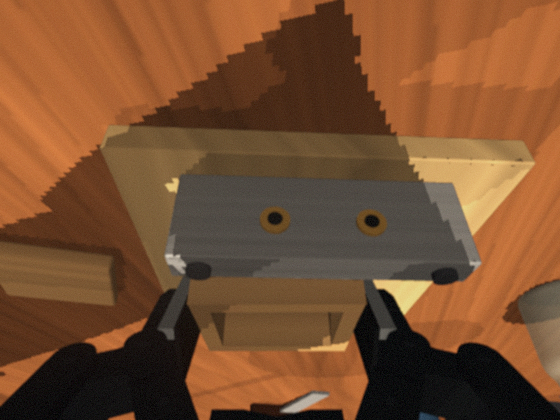

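The wrist view shows the box gripped between the pads, walls at (200–360, 280–350) behind the bar. The opening of 0.711 fits the 62 mm side. Next I lift and turn it.

carry_out(deltas=[-0.013,0,-0.017,0,0,0,-0.026,0,-0.034,0,0,0,-0.038,0,-0.051,0,0,0,-0.038,0,-0.051,0,0,0])

```text
time: 4.75
eef_pos: [0.5597, -0.0943, 0.0818]
tcp_rot: [0.744, 0.597, -0.232, 0.19]
contact_force: [0.8, -0.5, -1.2]
opening: 0.712
finger_force: 45.5
```

```bash
python3 - <<'E'
from plan import *
here()
show(plan(-11,0,100,10),plan(-11,0,80,55),plan(-11,0,40,55))
E
```

```text
grasp jig mm [ 10.3  12.5 101.5] tilt -34.9 yaw 2.6 F [-0.3 -0.9 -1.2] open 0.712 ff 45.48843339085579
t 4.75 tcp [ 0.5597 -0.0943  0.0818] q [-0.07  0.32  1.89 -0.68  1.13  0.5 ]
[-0.0001  0.0115  0.0068] [0.017 0.784 0.049]
[0.0135 0.     0.0127] [0.    0.785 0.   ]
[-0.0328  0.      0.0229] [0. 0. 0.]
```

carry_out(deltas=[0,0.002,0.001,0.003,0.157,0.01,0,0.005,0.003,0.006,0.314,0.02,0,0.007,0.004,0.01,0.47,0.03,0,0.009,0.005,0.013,0.627,0.04,0,0.0115,0.007,0.017,0.784,0.049])

```text
time: 5.38
eef_pos: [0.5683, -0.1005, 0.0733]
tcp_rot: [0.791, 0.605, 0.069, -0.056]
contact_force: [0.2, -0.8, -2.0]
opening: 0.715
finger_force: 45.4
```

carry_out(deltas=[0.003,0,0.003,0,0.157,0,0.006,0,0.005,0,0.314,0,0.008,0,0.008,0,0.471,0,0.011,0,0.01,0,0.628,0,0.0135,0,0.013,0,0.785,0])

```text
time: 6.0
eef_pos: [0.5723, -0.086, 0.0625]
tcp_rot: [0.705, 0.537, 0.367, -0.283]
contact_force: [-0.3, 0.2, -1.9]
opening: 0.715
finger_force: 45.4
```

carry_out(deltas=[0,0,0,0,0,0,0,0,0,0,0,0])

```text
time: 6.25
eef_pos: [0.5724, -0.0853, 0.0626]
tcp_rot: [0.706, 0.538, 0.364, -0.281]
contact_force: [0.1, 1.0, -0.3]
opening: 0.712
finger_force: 45.5
```

```bash
python3 - <<'E'
from plan import *
from meas import rect
here()
show(plan(-11,0,40,55))
im,d,K,W=look("side");P=cloud(d,K,W);save(im[120:330,230:510].repeat(2,0).repeat(2,1),"s2.png");np.save("s2.npy",P)
E
```

```text
grasp jig mm [-11.    1.7  76.5] tilt 54.8 yaw -0.4 F [ 1.   0.2 -0.3] open 0.712 ff 45.47081395983696
t 6.25 tcp [ 0.5724 -0.0853  0.0626] q [-0.7   0.46  1.9   0.85  1.41 -0.86]
[-0.0297  0.002   0.021 ] [-0.003  0.003 -0.004]
```

View pics/s2.png

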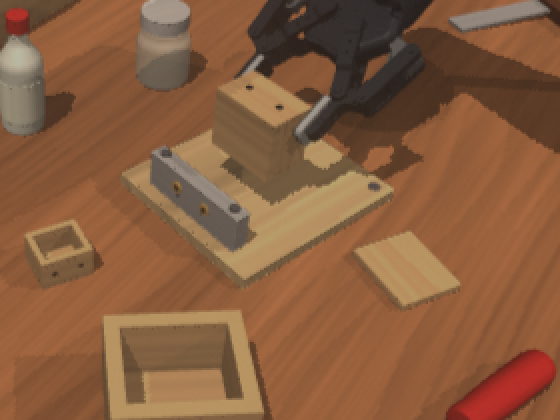

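The crop shows the box held after a 90° turn: drilled wall up at (262,98), bottom facing the bar. The jar at (163,45) is untouched. Next I measure its height.

```bash
cat > boxtop.py <<'E'
from plan import *
def top(P,lo,hi,xr=(-50,42),yr=(-45,45)):
    Q=J.inv().apply((P.reshape(-1,3)-O))*1000
    Q=Q[np.isfinite(Q).all(1)]
    m=(Q[:,0]>xr[0])&(Q[:,0]<xr[1])&(abs(Q[:,1])<yr[1])&(Q[:,2]>lo)&(Q[:,2]<hi)
    return Q[m]
E
python3 - <<'E'
from boxtop import *
P=np.load("s2.npy")[120+20:120+90,230+90:230+165]
q=top(P,20,140)
print(len(q),"z pct",np.percentile(q[:,2],[1,50,80,95,99]).round(1))
zt=np.percentile(q[:,2],95)
t=q[q[:,2]>85]
h,e=np.histogram(q[:,2],bins=np.arange(20,140,4));print(list(zip(e[:-1].astype(int),h)))
h,e=np.histogram(q[:,0],bins=np.arange(-50,44,4));print(list(zip(e[:-1].astype(int),h)))
E
```

```text
2279 z pct [ 48.1  93.3 101.3 105.6 114.8]
[(np.int64(20), np.int64(0)), (np.int64(24), np.int64(0)), (np.int64(28), np.int64(0)), (np.int64(32), np.int64(0)), (np.int64(36), np.int64(0)), (np.int64(40), np.int64(0)), (np.int64(44), np.int64(20)), (np.int64(48), np.int64(82)), (np.int64(52), np.int64(96)), (np.int64(56), np.int64(96)), (np.int64(60), np.int64(94)), (np.int64(64), np.int64(92)), (np.int64(68), np.int64(94)), (np.int64(72), np.int64(94)), (np.int64(76), np.int64(90)), (np.int64(80), np.int64(99)), (np.int64(84), np.int64(112)), (np.int64(88), np.int64(128)), (np.int64(92), np.int64(151)), (np.int64(96), np.int64(198)), (np.int64(100), np.int64(688)), (np.int64(104), np.int64(65)), (np.int64(108), np.int64(28)), (np.int64(112), np.int64(36)), (np.int64(116), np.int64(16)), (np.int64(120), np.int64(0)), (np.int64(124), np.int64(0)), (np.int64(128), np.int64(0)), (np.int64(132), np.int64(0))]
[(np.int64(-50), np.int64(41)), (np.int64(-46), np.int64(50)), (np.int64(-42), np.int64(40)), (np.int64(-38), np.int64(54)), (np.int64(-34), np.int64(49)), (np.int64(-30), np.int64(76)), (np.int64(-26), np.int64(122)), (np.int64(-22), np.int64(134)), (np.int64(-18), np.int64(124)), (np.int64(-14), np.int64(119)), (np.int64(-10), np.int64(126)), (np.int64(-6), np.int64(106)), (np.int64(-2), np.int64(108)), (np.int64(2), np.int64(113)), (np.int64(6), np.int64(115)), (np.int64(10), np.int64(894)), (np.int64(14), np.int64(8)), (np.int64(18), np.int64(0)), (np.int64(22), np.int64(0)), (np.int64(26), np.int64(0)), (np.int64(30), np.int64(0)), (np.int64(34), np.int64(0)), (np.int64(38), np.int64(0))]
```

carry_out(deltas=[-0.009,0.001,0.0065,0,0,0,-0.018,0.002,0.0125,0,0,0,-0.025,0.002,0.0175,0,0,0,-0.027,0.002,0.019,0,0,0,-0.027,0.002,0.019,0,0,0])

```text
time: 6.92
eef_pos: [0.574, -0.0857, 0.0292]
tcp_rot: [0.706, 0.538, 0.365, -0.282]
contact_force: [0.4, -0.3, -0.5]
opening: 0.716
finger_force: 45.5
```

carry_out(deltas=[-0.0015,0,0.001,0,0,0,-0.0025,0,0.0018,0,0,0,-0.0025,0,0.0018,0,0,0])

```text
time: 7.3
eef_pos: [0.5744, -0.0861, 0.0277]
tcp_rot: [0.705, 0.538, 0.366, -0.282]
contact_force: [-3.0, -1.8, 4.6]
opening: 0.716
finger_force: 46.0
```

```bash
python3 - <<'E'
from plan import *
here()
E
```

```text
grasp jig mm [-11.3  -0.4  41.4] tilt 55.0 yaw -0.3 F [-2.5  2.4  4.6] open 0.716 ff 45.975045561790466
```

carry_out(deltas=[0,0,0,0,0,0,0,0,0,0,0,0,0,0,0,0,0,0,0,0,0,0,0,0], grip=100)

```text
time: 7.8
eef_pos: [0.5741, -0.0857, 0.0263]
tcp_rot: [0.706, 0.538, 0.365, -0.282]
contact_force: [-0.1, -0.0, -0.6]
opening: 1.003
finger_force: 0.0
```

carry_out(deltas=[0,0,-0.03,0,0,0,0,0,-0.07,0,0,0,0.02,0,-0.11,0,0,0,0.04,0,-0.14,0,0,0,0.04,0,-0.14,0,0,0])

```text
time: 8.43
eef_pos: [0.552, -0.1766, 0.1424]
tcp_rot: [0.706, 0.539, 0.366, -0.279]
contact_force: [0.0, 0.6, -0.6]
opening: 1.0
finger_force: 0.0
```

```bash
python3 - <<'E'
from boxtop import *
here()
for c in("side","scene"):
    im,d,K,W=look(c);P=cloud(d,K,W);q=top(P,58,80)
    if len(q)<30: print(c,len(q));continue
    t=q[abs(q[:,2]-np.median(q[:,2]))<3]
    r=cv2.minAreaRect(t[:,:2].astype(np.float32));print(c,len(t),"ctr",np.round(r[0],1),np.round(r[1],1),round(r[2],1),"z",np.median(t[:,2]).round(1))
show(plan(-3,0,110,10),plan(-1,0,43,-35,0,60))
E
```

```text
grasp jig mm [-104.5   -2.4  156.3] tilt 54.7 yaw -0.0 F [ 0.6  0.1 -0.6] open 1.0 ff 0.0
side 686 ctr [-7.6  1.5] [64.2 42.5] 89.1 z 66.0
scene 992 ctr [-8.2 -1.1] [40.4 64.8] 0.1 z 66.9
t 8.53 tcp [ 0.5504 -0.1741  0.139 ] q [-0.83  0.39  1.81  0.76  1.59 -0.81]
[0.0052 0.0001 0.099 ] [-0.005 -0.784 -0.004]
[0.0158 0.     0.0169] [ 0.    -0.785  0.   ]
```

carry_out(deltas=[0.001,0,0.015,-0.001,-0.157,-0.001,0.002,0,0.035,-0.002,-0.314,-0.002,0.003,0,0.055,-0.003,-0.471,-0.003,0.004,0,0.075,-0.004,-0.628,-0.004,0.005,0,0.092,-0.005,-0.784,-0.004])

```text
time: 9.15
eef_pos: [0.5698, -0.0973, 0.0887]
tcp_rot: [0.791, 0.606, 0.067, -0.052]
contact_force: [-0.3, -0.9, -0.3]
opening: 0.998
finger_force: 0.0
```

carry_out(deltas=[0.003,0,0.003,0,-0.157,0,0.006,0,0.006,0,-0.314,0,0.01,0,0.01,0,-0.471,0,0.013,0,0.013,0,-0.628,0,0.016,0,0.016,0,-0.785,0])

```text
time: 9.78
eef_pos: [0.5748, -0.0798, 0.0761]
tcp_rot: [0.756, 0.58, -0.241, 0.184]
contact_force: [0.4, -0.4, -0.8]
opening: 1.003
finger_force: 0.0
```

carry_out(deltas=[0,0,0,0,0,0,0,0,0,0,0,0])

```text
time: 10.02
eef_pos: [0.575, -0.0808, 0.0767]
tcp_rot: [0.757, 0.58, -0.239, 0.182]
contact_force: [-0.5, 0.6, 0.2]
opening: 1.0
finger_force: 0.0
```

```bash
python3 - <<'E'
from plan import *
here()
show(plan(-4,0,43,-35))
E
```

```text
grasp jig mm [27.4  0.5 96.3] tilt -34.9 yaw 0.1 F [0.5 0.7 0.2] open 1.0 ff 0.0
t 10.03 tcp [ 0.575  -0.0808  0.0767] q [-0.05  0.37  1.83 -0.65  1.18  0.54]
[0.0047 0.0006 0.0617] [-0.001 -0.002  0.002]
```

carry_out(deltas=[0.002,0,0.018,0,0,0,0.004,0.0005,0.036,0,0,0,0.005,0.0005,0.052,0,0,0,0.005,0.0005,0.062,0,0,0,0.005,0.0005,0.062,0,0,0])

```text
time: 10.65
eef_pos: [0.5672, -0.112, 0.0232]
tcp_rot: [0.758, 0.579, -0.239, 0.182]
contact_force: [-0.2, -0.9, -0.0]
opening: 0.999
finger_force: 0.0
```

carry_out(deltas=[0,0,0,0,0,0,0,0,0,0,0,0,0,0,0,0,0,0,0,0,0,0,0,0,0,0,0,0,0,0], grip=0)

```text
time: 11.28
eef_pos: [0.569, -0.1112, 0.0251]
tcp_rot: [0.758, 0.579, -0.238, 0.183]
contact_force: [1.5, 2.8, 3.4]
opening: 0.716
finger_force: 46.6
```

```bash
python3 - <<'E'
from plan import *
here()
show(plan(-4,0,100,-35),plan(-15,0,100,10),plan(-15,0,80,55))
E
```

```text
grasp jig mm [-3.5 -1.6 44.7] tilt -34.9 yaw -0.1 F [ 3.1 -0.7  3.4] open 0.716 ff 46.64926439523697
t 11.28 tcp [ 0.569  -0.1112  0.0251] q [-0.1   0.43  1.86 -0.7   1.08  0.58]
[-0.0321 -0.0015 -0.045 ] [ 0.003 -0.001 -0.001]
[ 0.008   0.     -0.0007] [ 0.     0.785 -0.   ]
[0.0135 0.     0.0127] [0.    0.785 0.   ]
```

carry_out(deltas=[-0.011,0,-0.015,0,0,0,-0.022,0,-0.03,0,0,0,-0.032,-0.0015,-0.045,0,0,0,-0.032,-0.0015,-0.045,0,0,0])

```text
time: 11.78
eef_pos: [0.5679, -0.1117, 0.0821]
tcp_rot: [0.758, 0.579, -0.237, 0.184]
contact_force: [1.5, -0.1, -1.4]
opening: 0.711
finger_force: 45.9
```

carry_out(deltas=[0.002,0,0,0,0.157,0,0.003,0,0,0,0.314,0,0.005,0,0,0,0.471,0,0.006,0,0,0,0.628,0,0.008,0,0,0,0.785,0])

```text
time: 12.4
eef_pos: [0.5681, -0.1052, 0.0752]
tcp_rot: [0.791, 0.605, 0.072, -0.054]
contact_force: [-0.4, 0.5, -1.3]
opening: 0.718
finger_force: 45.9
```

carry_out(deltas=[0.003,0,0.003,0,0.157,0,0.006,0,0.005,0,0.314,0,0.008,0,0.008,0,0.471,0,0.011,0,0.01,0,0.628,0,0.0135,0,0.013,0,0.785,0])

```text
time: 13.02
eef_pos: [0.5722, -0.0907, 0.0644]
tcp_rot: [0.704, 0.538, 0.369, -0.281]
contact_force: [-0.2, -0.4, -1.4]
opening: 0.718
finger_force: 45.9
```

carry_out(deltas=[0,0,0,0,0,0,0,0,0,0,0,0])

```text
time: 13.28
eef_pos: [0.5724, -0.0901, 0.0645]
tcp_rot: [0.705, 0.539, 0.366, -0.28]
contact_force: [0.8, -0.5, -0.2]
opening: 0.716
finger_force: 45.9
```

```bash
python3 - <<'E'
from boxtop import *
here()
im,d,K,W=look("side");P=cloud(d,K,W);save(im[120:330,230:510].repeat(2,0).repeat(2,1),"s3.png");np.save("s3.npy",P)
q=top(P[120:240,300:430],50,140)
h,e=np.histogram(q[:,2],bins=np.arange(50,130,2));print(dict(zip(e[:-1].astype(int).tolist(),h.tolist())))
h,e=np.histogram(q[:,0],bins=np.arange(-50,44,2));print(dict(zip(e[:-1].astype(int).tolist(),h.tolist())))
E
```

```text
grasp jig mm [-15.6   0.6  78.3] tilt 54.9 yaw 0.1 F [-0.3 -0.9 -0.2] open 0.716 ff 45.912525951862335
{50: 0, 52: 17, 54: 44, 56: 56, 58: 47, 60: 55, 62: 55, 64: 53, 66: 49, 68: 56, 70: 40, 72: 52, 74: 49, 76: 58, 78: 49, 80: 57, 82: 57, 84: 52, 86: 54, 88: 56, 90: 94, 92: 656, 94: 267, 96: 44, 98: 43, 100: 43, 102: 39, 104: 40, 106: 36, 108: 37, 110: 14, 112: 13, 114: 28, 116: 16, 118: 3, 120: 0, 122: 0, 124: 0, 126: 0}
{-50: 32, -48: 51, -46: 40, -44: 34, -42: 27, -40: 29, -38: 53, -36: 55, -34: 63, -32: 59, -30: 70, -28: 59, -26: 71, -24: 63, -22: 60, -20: 81, -18: 50, -16: 59, -14: 53, -12: 49, -10: 46, -8: 51, -6: 44, -4: 55, -2: 43, 0: 49, 2: 51, 4: 55, 6: 42, 8: 44, 10: 60, 12: 49, 14: 208, 16: 466, 18: 8, 20: 0, 22: 0, 24: 0, 26: 0, 28: 0, 30: 0, 32: 0, 34: 0, 36: 0, 38: 0, 40: 0}
```

View pics/s3.png

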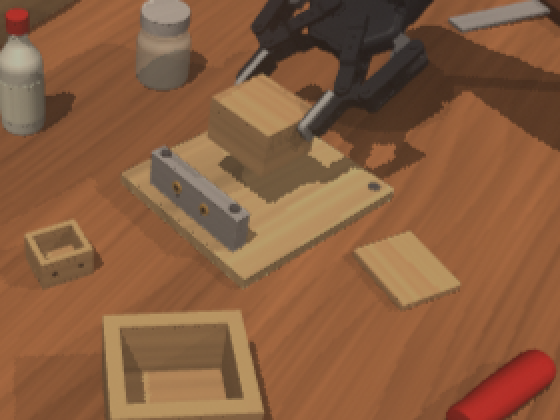

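The box is fully upside down at crop (258,115), with its undrilled wall facing the bar. The wall stands at X≈16 and the top at Z≈93. Next I lower it with a small gap to the bar, then press it against the bar.

carry_out(deltas=[-0.005,0,0.012,0,0,0,-0.009,0,0.024,0,0,0,-0.013,0.0005,0.034,0,0,0,-0.0165,0.0005,0.042,0,0,0,-0.0165,0.0005,0.042,0,0,0])

```text
time: 13.95
eef_pos: [0.5789, -0.0654, 0.0259]
tcp_rot: [0.704, 0.539, 0.367, -0.281]
contact_force: [0.5, 0.5, -1.3]
opening: 0.714
finger_force: 45.9
```

carry_out(deltas=[-0.0015,0,0.001,0,0,0,-0.0025,0,0.0017,0,0,0,-0.0025,0,0.0017,0,0,0])

```text
time: 14.32
eef_pos: [0.5794, -0.0665, 0.0239]
tcp_rot: [0.705, 0.539, 0.367, -0.28]
contact_force: [0.1, -0.1, -1.3]
opening: 0.716
finger_force: 45.9
```

```bash
python3 - <<'E'
from plan import *
here()
E
```

```text
grasp jig mm [ 8.9 -0.  37.6] tilt 55.0 yaw 0.1 F [-0.1 -0.1 -1.3] open 0.716 ff 45.91299310326576
```

carry_out(deltas=[-0.001,0,0.0007,0,0,0,0.0002,0,0.0024,0,0,0,0.0013,0,0.004,0,0,0,0.0022,0,0.0053,0,0,0,0.0022,0,0.0053,0,0,0])

```text
time: 14.95
eef_pos: [0.5805, -0.0636, 0.0229]
tcp_rot: [0.705, 0.54, 0.366, -0.279]
contact_force: [-6.1, -11.3, 4.5]
opening: 0.719
finger_force: 47.5
```

```bash
python3 - <<'E'
from plan import *
here()
E
```

```text
grasp jig mm [12.1 -0.3 36.8] tilt 54.8 yaw 0.2 F [-12.5   2.9   4.5] open 0.719 ff 47.4663470685482
```

It's touching both the bar (12.5 N) and the board (4.5 N). I'll release, back out and check.

carry_out(deltas=[0,0,0,0,0,0,0,0,0,0,0,0,0,0,0,0,0,0,0,0,0,0,0,0], grip=100)

```text
time: 15.45
eef_pos: [0.5807, -0.0604, 0.0224]
tcp_rot: [0.704, 0.539, 0.367, -0.28]
contact_force: [0.4, 0.1, -0.4]
opening: 1.002
finger_force: 0.0
```

carry_out(deltas=[0,0,-0.03,0,0,0,0,0,-0.07,0,0,0,0.02,0,-0.11,0,0,0,0.05,0,-0.15,0,0,0,0.05,0,-0.15,0,0,0])

```text
time: 16.08
eef_pos: [0.558, -0.1544, 0.1538]
tcp_rot: [0.704, 0.541, 0.368, -0.276]
contact_force: [1.0, -0.1, -0.9]
opening: 1.002
finger_force: 0.0
```

```bash
cat > chk.py <<'E'
from boxtop import *
import sys
here()
for c in("side","scene"):
    im,d,K,W=look(c);P=cloud(d,K,W)
    for n,lo,hi,xr in(("box",49,58,(-40,50)),("bar",42,48,(40,66))):
        q=top(P,lo,hi,xr,(-60,60))
        t=q[abs(q[:,2]-np.median(q[:,2]))<2]
        r=cv2.minAreaRect(t[:,:2].astype(np.float32))
        f=np.linalg.lstsq(np.c_[t[:,:2],np.ones(len(t))],t[:,2],rcond=None)[0]
        print(c,n,len(t),"ctr",np.round(r[0],1),np.round(r[1],1),round(r[2],1),"z",np.median(t[:,2]).round(1),"slope deg",np.degrees(f[:2]).round(1),"xmin/max",np.percentile(t[:,0],[1,99]).round(1))
    if c=="scene": save(cv2.resize(im[140:290,130:370],None,fx=3,fy=3,interpolation=cv2.INTER_CUBIC),sys.argv[1])
E
python3 chk.py c4.png
```

```text
grasp jig mm [-81.4  -2.3 167.6] tilt 54.8 yaw 0.7 F [ 0.1 -1.  -0.9] open 1.002 ff 0.0
side box 902 ctr [16.5  2. ] [63.  56.6] 89.8 z 52.0 slope deg [ 0.1 -0.1] xmin/max [-9.7 44.2]
side bar 433 ctr [50.4  2.2] [ 18.3 101.1] 0.4 z 46.0 slope deg [-1.7  0.1] xmin/max [42.7 58.9]
scene box 1232 ctr [19.5 -4.9] [58.8 73.2] 0.1 z 53.0 slope deg [0.  0.1] xmin/max [-9.3 43.6]
scene bar 435 ctr [49.3 -0.7] [100.7  18.4] 89.9 z 46.8 slope deg [-0.4  0. ] xmin/max [43.3 58.4]
```

View pics/c4.png

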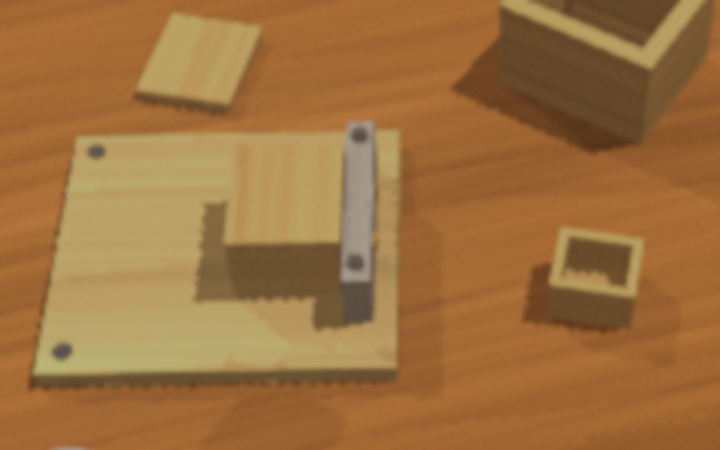

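The crop shows the box upside down at (285,195), flat and flush along the bar at (358,200). Side depth puts its middle within about 0.5 mm of the bar's middle. The gripper is clear, so I'm handing it in.

```bash
python3 -c "
from plant import ctrl
print(ctrl.sign_off())"
```

```text
the job is handed in; nothing more can be done
None
```

The box is handed in upside down and released, with its undrilled wall flush against the guide bar and centred to within about 1 mm; the arm stayed well clear of the jar.

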